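# Set the bench fume extractor ready for soldering

## Robot

A 7-joint arm with a two-finger parallel gripper is mounted at the origin on a cart in front of the work surface, level with it; the furniture and walls round the work are solid. World frame = base frame: x ahead of the robot, y to its left, z up, the work surface at z = 0. Lengths are in m, angles in rad, forces in N, time in s.
With the tool pointing down it reaches from about 0.425 to 0.825 m from the base axis. Payload 3.6 kg.
Tool frame: the origin (TCP) lies on the mounting face of the last link; the fingertips stand 173 mm ahead of it and the grasp point (between the pads) lies 155 mm ahead of it; z points along the fingers, y is the direction in which the jaws open and shut (so a half turn about z gives the same grasp; the last joint's range is limited). The gripper opens to 85 mm and grips with 20 to 120 N. Pads are 22 mm wide; open, the fingers measure 114 mm over their backs; the gripper's body (76 mm by 85 mm) begins 54 mm behind the grasp point. The pads swing forward as they close: fully open they stand 13 mm farther back than shut.
Start: joints at [-1.264, 0.615, -0.013, 1.423, 0.008, 1.103, -0.04], TCP at [0.212, 0.614, 0.405] pointing down, gripper open.
Joint ranges: [-3.12, 3.12], [-0.3, 2.06], [-1.34, 1.32], [0.26, 2.42], [-1.36, 4.5], [0.01, 1.98], [-2.84, 2.84]. Speed limits (rad/s): [2.79, 2.79, 3.14, 3.14, 3.14, 3.14, 3.14].

## Interface

Orientations are given as a unit quaternion [w, x, y, z].
In Python, from station import observe, get_image, finish_job gives the robot as it stands.
- The arm moves only by the tool step_arm, never from a script. Its argument "motion" is a list of rows, each a list of 5 numbers: the shift along the tool's x, y, z in mm, then the turn about the tool's z in rad, then the gripper's target within -1 to 1 (fully open at 1, half-way at 0, shut at -1). A call has 1 to 10 rows; each row is the pose to reach, as a shift and turn from the pose commanded when the call began, along the tool's axes at that moment; what a row does not reach only later rows make up. A row lasts 1/8 s, in which the tool goes at most 62.5 mm and 10.7 degrees, less where a joint would pass 70% of its speed; a pose out of reach is approached as far as the arm can. A call with a gripper value outside its range is refused whole. The fingers move at their own pace and stop on an object; "newtons" is the grip in N (left out, the last holds). Time passes only in rows, so rows that repeat a pose let the fingers close. It gives the time, the measured TCP pose, the force and the opening at its end, in the units of the state.
- observe(): the state, without advancing time (a new reading comes with each control period).
- get_image(name): name is "side" or "top"; returns a dict with "color" (420x560x3 uint8, blue, green, red), "fx", "fy", "cx", "cy" (pixels), "k1" (the pictures are not rectified: a ray, as slopes to the right and down, at radius r is drawn at 1 + k1 r^2 times it, then the intrinsics apply), "position" and "attitude" of the camera in the world. Camera axes: x right, y down, z forward; pixel columns grow to the right and rows downward; lengths in m; the calibration is good to about 2 mm. A picture is of the moment at which its call begins. There is no depth.
- finish_job(): hands the job in, once; it reports no verdict.
The state is a dict: "time_s": time; "joint_pos": joint angles; "joint_vel": joint speeds; "joint_efforts": joint torques, N m; "position": TCP position; "orientation": TCP orientation; "force": force on the tool from outside, world axes, zero at the start; "torque": the same for the moment, N m; "opening": opening from 0.0 (shut) to 1.0 (fully open).
Only numpy, scipy, OpenCV 4.12 (cv2) and the standard library are available. Lean on these libraries where they do the work, as an engineer would, in place of code of your own. Each camera call takes 0.05 s, during which the arm holds its last target.

## Task

Get the fume extractor ready for soldering: pull the orange nozzle straight out of its sloping sleeve to its stop, until its catch holds it out, and only then turn the blue handle of the valve a quarter turn to fully open. Let go of both and leave the things lying round about where they are.

Things in the scene. Friction and masses are not known exactly. Their poses are not given: they have to be found in the camera images.
- extractor: Fixed bench fume extractor: round base 130 mm wide, 22 high; grey box (top z 110); black sleeve (100 wide, 36 thick) leaning 35 deg from vertical to the front (-x) on the line y -50, its top end at x -5, z 146; brass valve block 44 mm cube at y +85, centre z 85, on a pipe along y (30 thick, to y +138). Origin: centre of the base's underside on the table; x to its back, y to the valve's side, z up.
- nozzle_grip (a point): Grip point, mid width and thickness of the flat orange nozzle on the sleeve; starts 192 mm up. z = pull direction, out of the sleeve (35 deg from vertical, up and to the front); y along its width, x across its thickness. Flat part 90 wide, 16 thick, from 38 mm below the point to 24 beyond; the last 6 are a lip 20 thick, 94 wide. Grip across the thickness, tool in line with the sleeve.
- nozzle (a joint): How far the nozzle is out, m: 0 in (start), 0.090 at the stop. A spring draws it in with 4 N when in, 9 N when out; the catch adds about 3 N over the last 20 mm. From about 0.087 the catch snaps in and holds it out by itself, resting at 0.086 to 0.087; let go sooner, it springs back in.
- damper_grip (a point): Grip point on the valve's blue handle, a level bar: 60 mm from its hinge, mid thickness, 140 mm above the table. The blue part is 14 mm wide, 20 high, 25 to 85 mm from the hinge. x points along the bar towards the hinge, z up.
- damper_hinge (a point): A point on the handle's vertical hinge axis, at the same height as damper_grip (140 mm); x and z as for damper_grip.
- damper (a joint): Angle of the blue handle, rad: 0 closed (points to the extractor's front, across the pipe), 1.571 fully open (points along the pipe, to the extractor's +y side); both are stops. Grows clockwise seen from above. Starts at 0 to 0.3. Stays where it is left; turning takes 0.2 N m (about 3.5 N at the grip).
- phone_cover: Black phone back cover, 68 x 138 x 6 mm, flat on the table near the front edge, on the left. Bystander. Origin: centre of its underside.
- flux_tin: Round gold tin, 50 mm wide, 26 mm high, on the table in front of the extractor. Bystander. Origin: centre of its underside.
- kapton_tape: Roll of amber tape, 54 mm wide, 12 mm high, lying flat. Bystander. Origin: centre of its underside.
- tip_cleaner: Gold domed tip cleaner with brass wool, 67 mm wide, 73 mm high. Bystander. Origin: centre of its underside.
- solder_spool: Blue spool of solder wire, standing on its flange, 49 mm wide, 32 mm high. Bystander. Origin: on its underside.
- cutters: Small pliers with navy grips, 137 x 75 x 12 mm, lying flat. Bystander. Origin: centre of its underside.

How it is judged:
On the way, in this order (a step that is already met when the one before it is completed fails the run):
1. the nozzle is pulled out to its stop while the valve is still closed (value of joint nozzle above 0.084 m and value of joint damper below 0.5 rad), for 0.2 s.
2. the valve handle is turned fully open (value of joint damper above 1.48 rad), for 0.2 s.
At the end, for the whole second after the job is handed in: The nozzle stays out by itself on its catch (more than 84 of its 90 mm), the handle is within 5 degrees of fully open, both at rest and released (value of joint nozzle above 0.084 m and value of joint damper above 1.48 rad and velocity of joint nozzle below 0.01 m/s and velocity of joint damper below 0.05 rad/s); the robot touches nothing.
It fails at once if a bystander is moved more than 30 mm (distance of any of phone_cover, flux_tin, kapton_tape, tip_cleaner, solder_spool, cutters from where it was at the start of the episode above 0.03 m).
It also fails if it takes over 48 s, if anything falls off the work surface, if the arm or the gripper's body presses on something with over 40 N, if the wrist force passes 120 N, or if a joint passes its speed limit or range.

## Working session

There is one attempt and no reset: what is moved stays moved. The work goes in short steps, Python scripts to look and compute and a tool call to move; the robot and the scene stay as the last step left them, time stands still between calls to the robot, and variables do not carry over. Pictures are saved under pics/ and viewed, and the job is handed in when it is done.

Besides the shell and the picture viewer there is one more tool, called after "Request:" as a command line: name --pt "numbers of a row" for each row, then --argument value for the rest. step_arm: Moves the arm, as the interface text tells. Its arguments: {"type":"object","properties":{"motion":{"type":"array"},"newtons":{"type":"number"}},"required":["motion"]}

```bash
mkdir -p pics; ls; python3 - <<'E'
from station import observe,get_image
import cv2,numpy as np
print(observe())
for n in("side","top"):
    d=get_image(n);cv2.imwrite(f"pics/{n}0.png",d["color"]);print({k:v for k,v in d.items() if k!="color"})
E
```

```text
pics
{'time_s': 0.0, 'joint_pos': array([-1.26448393,  0.61591832, -0.01259813,  1.42492833,  0.00808224,
        1.10341846, -0.04038387]), 'joint_vel': array([ 0.00015881,  0.00116425, -0.0010313 , -0.00078154, -0.00013479,
        0.00060228, -0.00022668]), 'joint_efforts': array([ 6.17863316e-05, -4.69212162e+01,  2.58836579e-01, -1.71033883e+01,
        9.87841864e-03,  9.65281186e-03, -3.27134074e-06]), 'position': array([0.21224016, 0.61402459, 0.40352845]), 'orientation': array([-2.00456961e-04,  1.65609572e-01,  9.86190524e-01, -1.29586843e-03]), 'force': array([-0.03795241, -0.699126  , -1.15396377]), 'torque': array([ 0.00178581, -0.04240126, -0.03508661]), 'opening': 0.999127407199607}
{'fx': 475.0330736753435, 'fy': 475.0330736753435, 'cx': 275.69950335250917, 'cy': 207.80236842097827, 'k1': -0.14676218269842717, 'position': array([-0.24352224,  0.22753714,  1.42706582]), 'attitude': array([ 0.16566366, -0.62148165,  0.73745173, -0.20610936])}
{'fx': 397.55197544614816, 'fy': 397.55197544614816, 'cx': 281.54271695951127, 'cy': 208.16067607243397, 'k1': 0.008144782873192934, 'position': array([0.33990923, 0.09542463, 1.21130923]), 'attitude': array([ 0.04754821, -0.70319127,  0.7070767 , -0.05747812])}
```

View pics/side0.png

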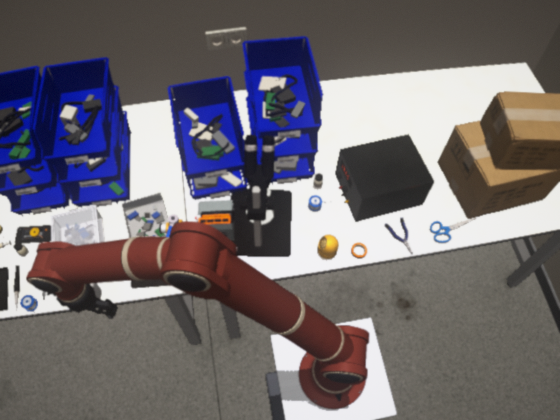

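View pics/top0.png

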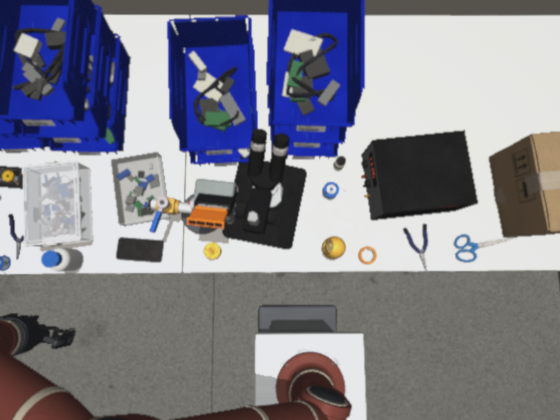

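```bash
python3 - <<'E'
import cv2
a=cv2.imread("pics/top0.png")[160:280,100:260];b=cv2.imread("pics/side0.png")[180:280,110:270]
cv2.imwrite("pics/z_top.png",cv2.resize(a,(800,600),interpolation=cv2.INTER_CUBIC))
cv2.imwrite("pics/z_side.png",cv2.resize(b,(800,500),interpolation=cv2.INTER_CUBIC))
E
```

```text
(no output)
```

View pics/z_top.png

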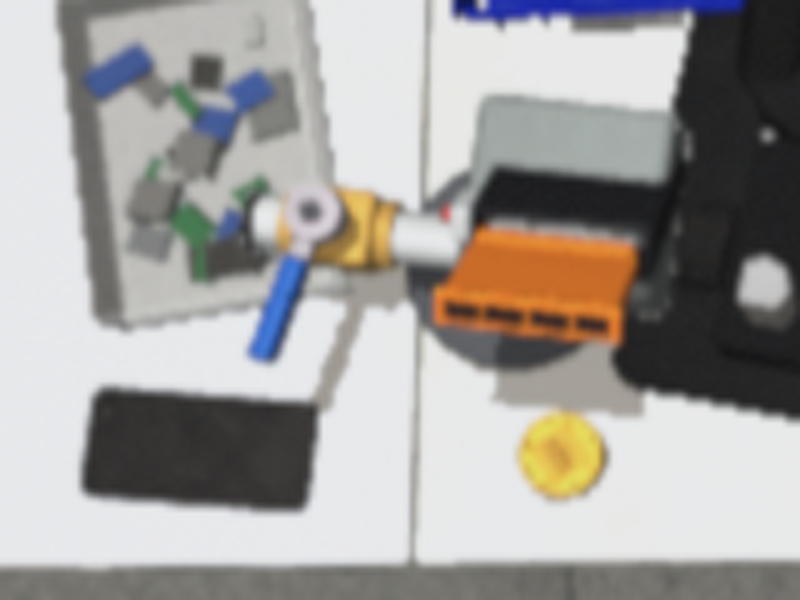

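View pics/z_side.png

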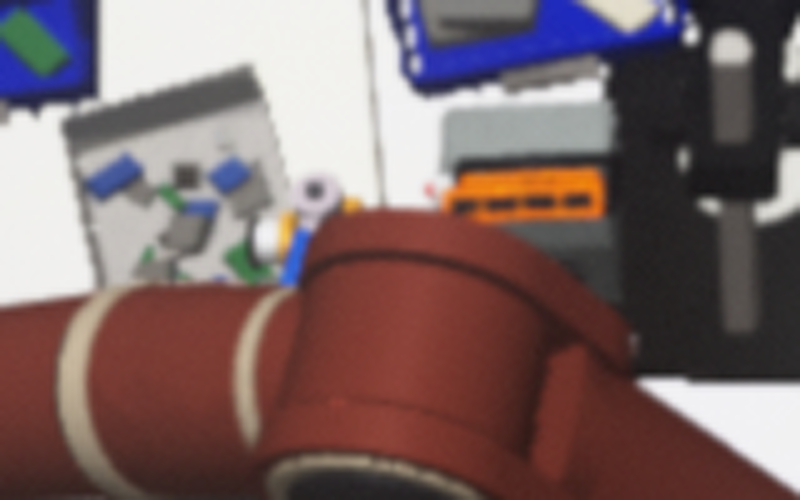

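```bash
python3 - <<'E'
import cv2
a=cv2.imread("pics/top0.png")[196:236,180:235]
cv2.imwrite("pics/z2.png",cv2.resize(a,(770,560),interpolation=cv2.INTER_LINEAR))
a=cv2.imread("pics/top0.png")[190:240,140:190]
cv2.imwrite("pics/z3.png",cv2.resize(a,(600,600),interpolation=cv2.INTER_LINEAR))
E
```

```text
(no output)
```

View pics/z2.png

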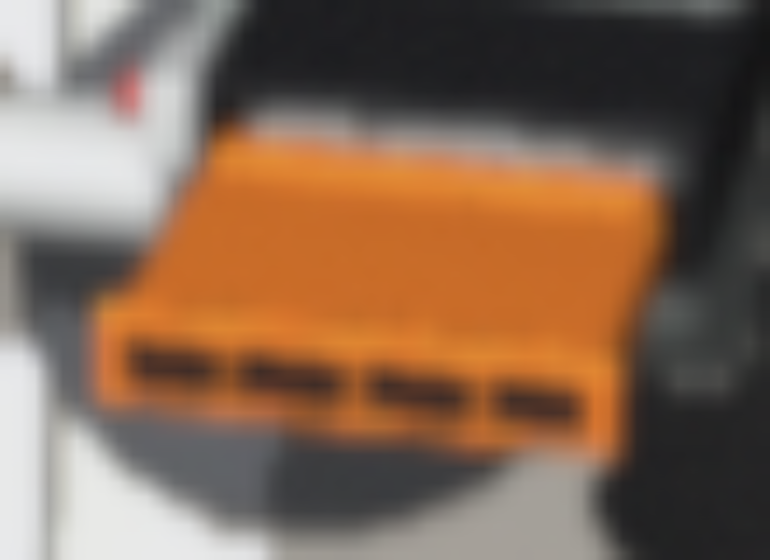

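View pics/z3.png

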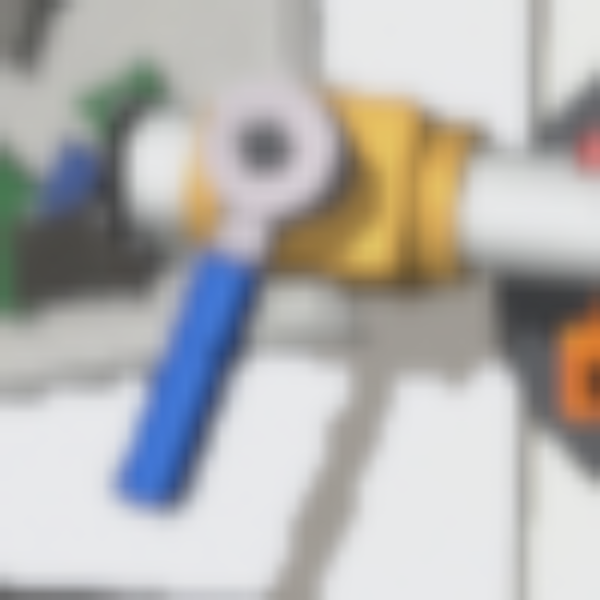

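```bash
cat > h.py <<'E'
import numpy as np
from scipy.spatial.transform import Rotation as R
from scipy.optimize import brentq
def rot(q): return R.from_quat([q[1],q[2],q[3],q[0]])
def ray(cam,u,v):
    s=np.array([(u-cam["cx"])/cam["fx"],(v-cam["cy"])/cam["fy"]]);rd=np.linalg.norm(s)
    r=brentq(lambda r:r*(1+cam["k1"]*r*r)-rd,0,1.2)
    s=s*(r/rd if rd>0 else 1)
    return rot(cam["attitude"]).apply([s[0],s[1],1])
def onz(cam,u,v,z):
    d=ray(cam,u,v);p=cam["position"];return p+d*(z-p[2])/d[2]
TOP=dict(fx=397.55197544614816,fy=397.55197544614816,cx=281.54271695951127,cy=208.16067607243397,k1=0.008144782873192934,position=np.array([0.33990923,0.09542463,1.21130923]),attitude=[0.04754821,-0.70319127,0.7070767,-0.05747812])
SIDE=dict(fx=475.0330736753435,fy=475.0330736753435,cx=275.69950335250917,cy=207.80236842097827,k1=-0.14676218269842717,position=np.array([-0.24352224,0.22753714,1.42706582]),attitude=[0.16566366,-0.62148165,0.73745173,-0.20610936])
E
python3 - <<'E'
from h import *
from scipy.optimize import least_squares
def px(u,v,s,u0,v0): return (u+.5)/s-.5+u0,(v+.5)/s-.5+v0
P={}
for n,u,v,z in [("lipL",95,405,.206),("lipR",624,464,.206),("faceTL",95,318,.2174),("faceTR",626,372,.2174)]:
    P[n]=onz(TOP,*px(u,v,14,180,196),z)
for n,u,v,z in [("hub",265,145,.150),("e1",115,493,.150),("e2",178,508,.150),("s1",200,257,.15),("s2",262,265,.15)]:
    P[n]=onz(TOP,*px(u,v,12,140,190),z)
P["tin"]=onz(TOP,100+560/5,160+455/5,.026)
for k,v in P.items(): print(k,v.round(4))
print("lip width",np.linalg.norm(P["lipL"]-P["lipR"]),np.linalg.norm(P["faceTL"]-P["faceTR"]))
e=(P["e1"]+P["e2"])/2;s=(P["s1"]+P["s2"])/2
print("hub-end",np.linalg.norm(e-P["hub"]),np.linalg.norm(s-P["hub"]))
loc={"lipL":(-.059,-.003),"lipR":(-.059,-.097),"faceTL":(-.0426,-.003),"faceTR":(-.0426,-.097),"hub":(0,.085)}
def T(q,l):
    c,s_=np.cos(q[2]),np.sin(q[2]);return np.array([q[0]+c*l[0]-s_*l[1],q[1]+s_*l[0]+c*l[1]])
r=least_squares(lambda q:np.concatenate([T(q,l)-P[k][:2] for k,l in loc.items()]),[.55,.3,0])
print(r.x,(r.fun*1000).round(1))
q=r.x
g=T(q,(-.037,-.05));print("grip",g,.192,"hinge",T(q,(0,.085)))
d=e-P["hub"];print("handle dir ang",np.arctan2(d[1],d[0]),"joint",-(np.arctan2(d[1],d[0])-(q[2]+np.pi)) )
E
```

```text
lipL [0.4498 0.3222 0.206 ]
lipR [0.4386 0.2266 0.206 ]
faceTL [0.4642 0.3201 0.2174]
faceTR [0.454  0.225  0.2174]
hub [0.5181 0.4028 0.15  ]
e1 [0.4399 0.4329 0.15  ]
e2 [0.4365 0.4189 0.15  ]
s1 [0.4928 0.4163 0.15  ]
s2 [0.4909 0.4025 0.15  ]
tin [0.3901 0.2848 0.026 ]
lip width 0.09626968280552715 0.09564126223172599
hub-end 0.0831225186882907 0.027070304986418457
[ 0.50791569  0.31755683 -0.11369541] [-0.8 -0.9 -0.3  1.3  1.  -0.6  0.6  1.1 -0.5 -0.8]
grip [0.46548205 0.27207732] 0.192 hinge [0.51755899 0.40200804]
handle dir ang 2.8599786936035905 joint 0.1679185504681424
```

```bash
python3 - <<'E'
import cv2,numpy as np
a=cv2.imread("pics/top0.png")[120:250,180:310];b=cv2.imread("pics/side0.png")[125:265,190:310]
a=cv2.resize(a,(400,400),interpolation=2);b=cv2.resize(b,(400,467),interpolation=2)[:400]
o=np.clip(np.hstack([a,b]).astype(float)*1.6,0,255).astype(np.uint8)
cv2.imwrite("pics/z4.png",o)
E
```

```text
(no output)
```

View pics/z4.png

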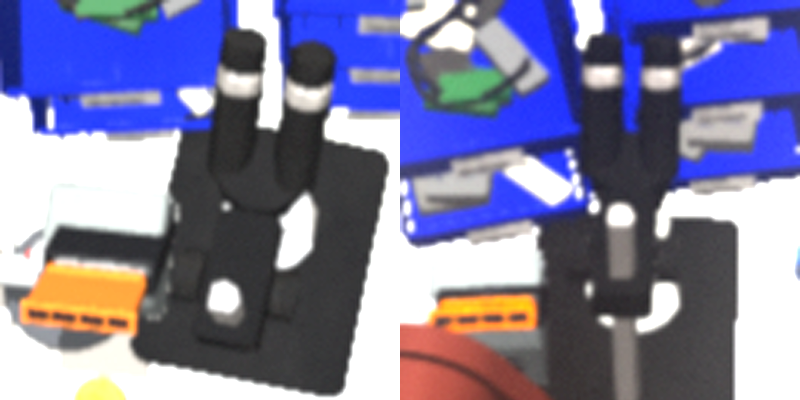

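```bash
python3 - <<'E'
from h import *
def tri(a,b):
    d1,d2=ray(TOP,*a),ray(SIDE,*b);p1,p2=TOP["position"],SIDE["position"]
    A=np.c_[d1,-d2];t=np.linalg.lstsq(A,p2-p1,rcond=None)[0]
    x,y=p1+d1*t[0],p2+d2*t[1];return ((x+y)/2).round(3),np.linalg.norm(x-y).round(4)
print(tri((252,217),(256,189.5)),tri((259,133),(251,138)))
print(onz(TOP,245,228,.25),onz(TOP,238,200,.1))
q=[.5079,.3176,-.1137]
def T(l):
    c,s=np.cos(q[2]),np.sin(q[2]);return np.array([q[0]+c*l[0]-s*l[1],q[1]+s*l[0]+c*l[1]])
print("grasp",T((-.0455,-.05)))
E
```

```text
(array([0.45 , 0.147, 0.348]), np.float64(0.0005)) (array([0.65 , 0.133, 0.321]), np.float64(0.0016))
[0.43563225 0.17031438 0.25      ] [0.5302335  0.20235569 0.1       ]
grasp [0.45702103 0.27308505]
```

Request:
step_arm --pt "0 0 -50 0.15 1" --pt "-35 -24 -50 0.3 1" --pt "-80 -54 -50 0.45 1" --pt "-130 -88 -50 0.6 1" --pt "-180 -122 -50 0.75 1" --pt "-230 -156 -50 0.9 1" --pt "-280 -190 -50 1.05 0.5" --pt "-320 -218 -50 1.2 0" --pt "-341 -232 -50 1.35 0" --pt "-341 -232 -50 1.35 0" --newtons 80

```text
time_s: 1.35
position: [0.4598, 0.2817, 0.4545]
orientation: [0.001, 0.747, 0.665, -0.0]
force: [-0.5, 0.5, -0.4]
opening: 0.499
```

```bash
cat > snap.py <<'E'
import sys,cv2,numpy as np
from station import get_image,observe
n,x0,y0,x1,y1=sys.argv[1],*map(int,sys.argv[2:6])
d=get_image(n)["color"];i=len(__import__("os").listdir("pics"))
c=d[y0:y1,x0:x1];s=min(800/(x1-x0),600/(y1-y0))
cv2.imwrite(f"pics/s{i}.png",cv2.resize(c,None,fx=s,fy=s,interpolation=2));print(f"pics/s{i}.png scale",s)
o=observe();print(o["time_s"],o["position"],o["orientation"],o["force"],o["opening"])
E
python3 snap.py side 130 120 330 270;python3 snap.py top 130 120 330 270; ls pics
```

```text
pics/s7.png scale 4.0
1.4 [0.45865641 0.28374472 0.45433632] [-3.93430233e-04  7.45081022e-01  6.66973708e-01 -4.34620822e-04] [0.0875901  0.31391035 0.40055867] 0.4994599541279441
pics/s8.png scale 4.0
1.45 [0.45801641 0.28491629 0.4542838 ] [-7.79413505e-04  7.44237057e-01  6.67914989e-01 -4.02798720e-04] [-0.9073804   1.08893569 -0.89796303] 0.49845435966287605
s7.png
s8.png
side0.png
top0.png
z2.png
z3.png
z4.png
z_side.png
z_top.png
```

View pics/s7.png

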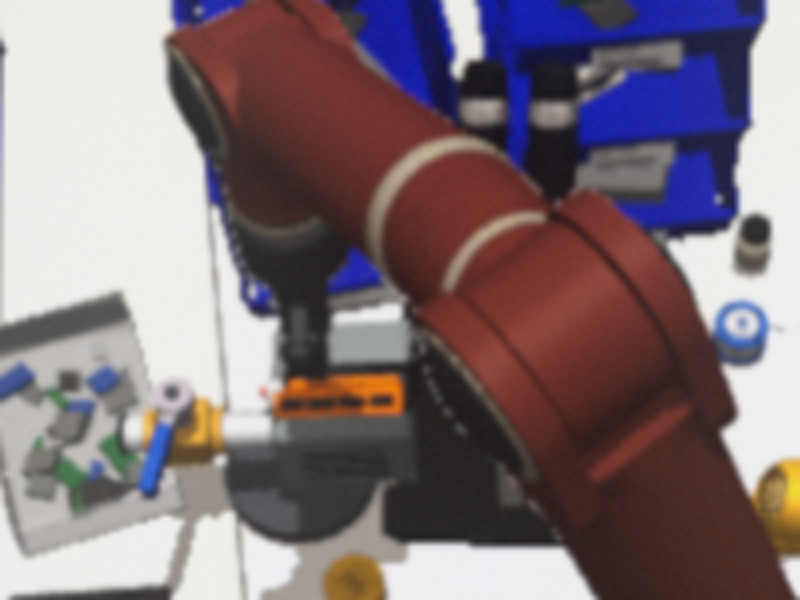

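View pics/s8.png

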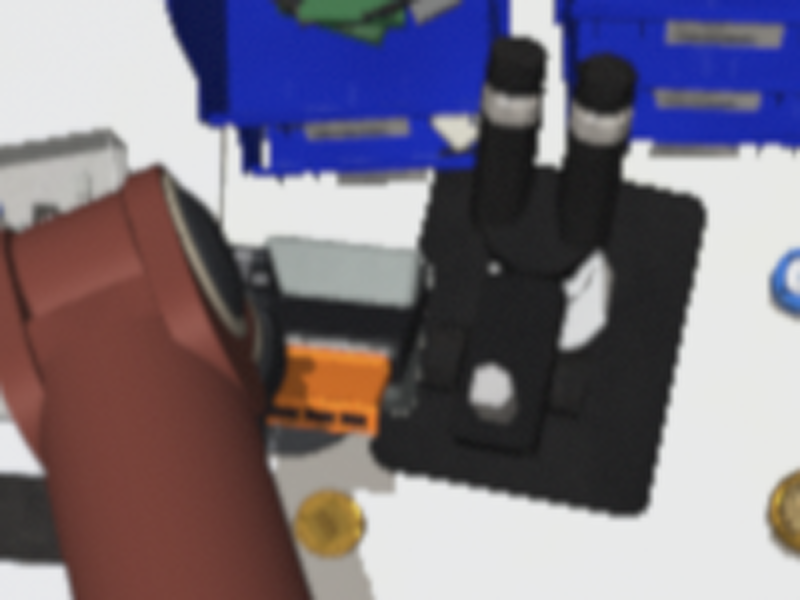

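Request:
step_arm --pt "0 0 0 0 0.2" --pt "0 0 20 0 0.2" --pt "0 0 45 0 0.2" --pt "0 0 65 0 0.2" --pt "0 0 78 0 0.2" --pt "0 0 82 0 0.2" --pt "0 0 82 0 0.2"

```text
time_s: 2.33
position: [0.4589, 0.284, 0.373]
orientation: [-0.0, 0.745, 0.667, 0.0]
force: [-0.3, 0.4, 0.5]
opening: 0.6
```

```bash
python3 snap.py side 170 170 270 245
```

```text
pics/s9.png scale 8.0
2.375 [0.45902592 0.28389823 0.37326885] [8.43288376e-05 7.45423495e-01 6.66590928e-01 5.83713238e-04] [-0.27579965  0.462055   -0.63625779] 0.6007089020607436
```

View pics/s9.png

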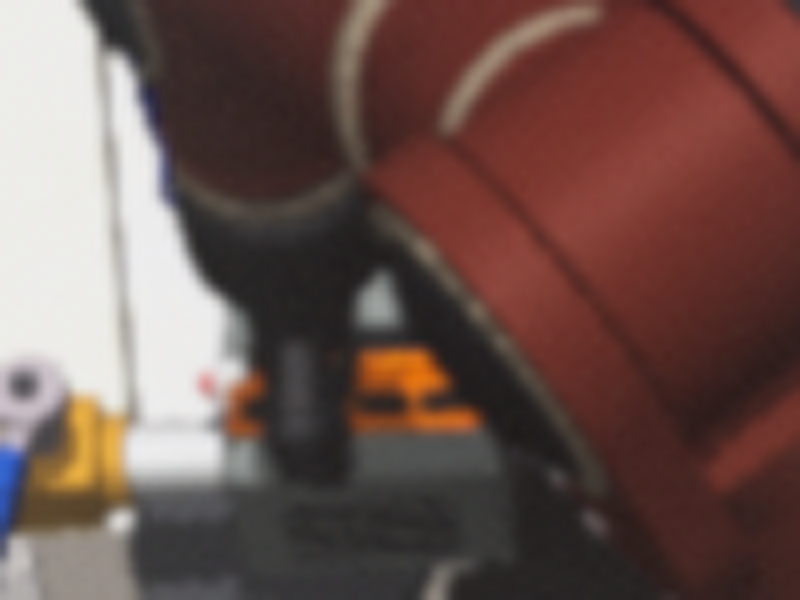

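The side view shows the front finger standing before the lip (about (310,410) in the crop), straddling the plate. Closing.

Request:
step_arm --pt "0 0 0 0 -0.2" --pt "0 0 0 0 -0.4" --pt "0 0 0 0 -0.6" --pt "0 0 0 0 -1" --pt "0 0 0 0 -1" --pt "0 0 0 0 -1" --newtons 70

```text
time_s: 3.12
position: [0.4591, 0.2837, 0.3736]
orientation: [0.0, 0.746, 0.666, 0.001]
force: [-1.2, 0.6, 6.0]
opening: 0.255
```

Request:
step_arm --pt "0 -3 -4 0 -1" --pt "0 -6 -8 0 -1" --pt "0 -9 -12 0 -1" --pt "0 -12 -16 0 -1" --pt "0 -14 -20 0 -1" --pt "0 -17 -24 0 -1" --pt "0 -17 -24 0 -1" --newtons 90

```text
time_s: 4.0
position: [0.4426, 0.2855, 0.3974]
orientation: [0.001, 0.746, 0.666, 0.002]
force: [5.3, 0.5, -3.6]
opening: 0.231
```

```bash
python3 snap.py side 170 170 270 245
```

```text
pics/s10.png scale 8.0
4.05 [0.44268844 0.28545343 0.39734914] [0.00094919 0.7456166  0.66637271 0.00154768] [ 6.69654034  0.34791964 -4.25793533] 0.2306849866886275
```

View pics/s10.png

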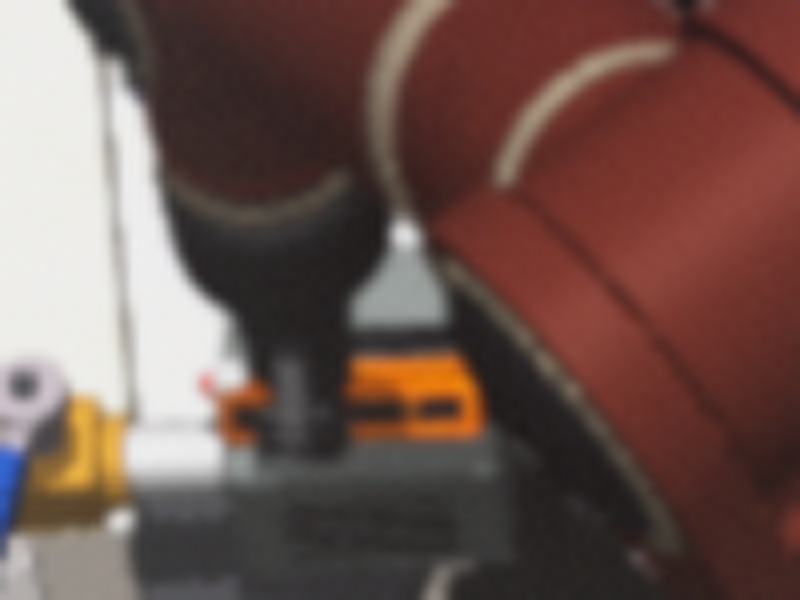

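```bash
cat >> h.py <<'E'
q=[.5079,.3176,-.1137]
def W(l):
    c,s=np.cos(q[2]),np.sin(q[2]);return np.array([q[0]+c*l[0]-s*l[1],q[1]+s*l[0]+c*l[1],l[2]])
def proj(cam,P):
    c=rot(cam["attitude"]).inv().apply(np.asarray(P)-cam["position"]);s=c[:2]/c[2];s=s*(1+cam["k1"]*(s@s))
    return np.array([cam["cx"]+cam["fx"]*s[0],cam["cy"]+cam["fy"]*s[1]])
def noz(d,along,n,y):  # nozzle-frame point: along pull, n thickness, y width
    a=along+d;return W((-.037-.5736*a+.8192*n,-.05+y,.192+.8192*a+.5736*n))
E
python3 - <<'E'
from h import *
for d in (0,.01,.02,.03,.06,.086):
    print(d,[((proj(SIDE,noz(d,.024,-.01,y))-[170,170])*8).round() for y in(.047,-.047)])
E
```

```text
0 [array([228., 435.]), array([484., 423.])]
0.01 [array([225., 438.]), array([483., 426.])]
0.02 [array([222., 441.]), array([481., 429.])]
0.03 [array([218., 444.]), array([480., 432.])]
0.06 [array([208., 454.]), array([476., 441.])]
0.086 [array([199., 462.]), array([472., 450.])]
```

Request:
step_arm --pt "0 -3 -4 0 -1" --pt "0 -6 -8 0 -1" --pt "0 -9 -12 0 -1" --pt "0 -12 -16 0 -1"

```text
time_s: 4.55
position: [0.4312, 0.2867, 0.4133]
orientation: [0.001, 0.746, 0.666, 0.002]
force: [6.9, 0.2, -5.6]
opening: 0.228
```

```bash
python3 snap.py side 180 190 240 235
```

```text
pics/s11.png scale 13.333333333333334
4.6 [0.43096882 0.28674402 0.41376965] [0.00136143 0.74560408 0.66638444 0.00211459] [ 6.06175964  0.05535265 -3.91856435] 0.22854984972073708
```

View pics/s11.png

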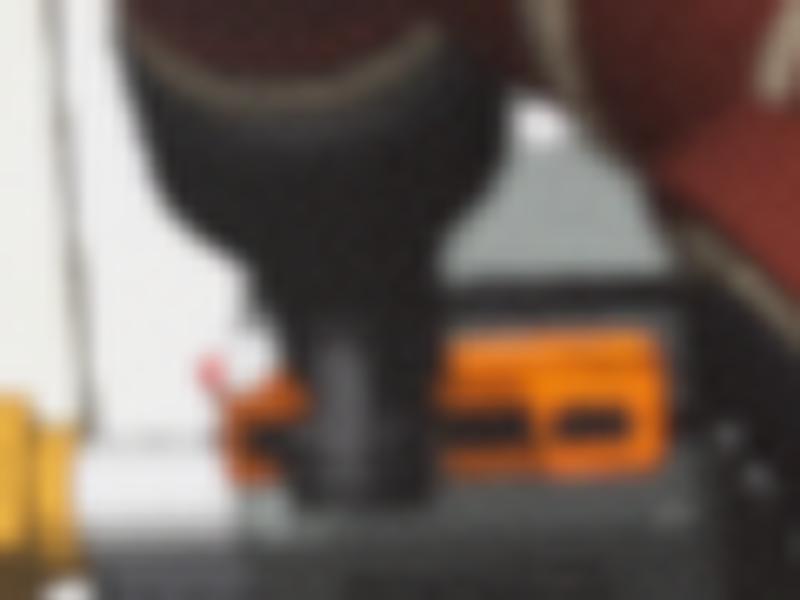

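Request:
step_arm --pt "0 -3 -4 0 -1" --pt "0 -6 -8 0 -1" --pt "0 -9 -12 0 -1" --pt "0 -12 -16 0 -1" --pt "0 -14 -20 0 -1" --pt "0 -16 -23 0 -1" --newtons 110

```text
time_s: 5.35
position: [0.4156, 0.2885, 0.4357]
orientation: [0.002, 0.746, 0.666, 0.002]
force: [8.7, 1.5, -8.8]
opening: 0.221
```

Request:
step_arm --pt "0 -2 -3 0 -1" --pt "0 -4 -6 0 -1" --pt "0 -6 -9 0 -1" --pt "0 -8 -11 0 -1" --pt "0 -9 -13 0 -1" --pt "0 -9 -13 0 -1" --pt "0 -9 -13 0 -1"

```text
time_s: 6.22
position: [0.4066, 0.2896, 0.4487]
orientation: [0.002, 0.746, 0.666, 0.002]
force: [8.1, 0.9, -6.8]
opening: 0.218
```

```bash
python3 snap.py side 180 190 240 235
```

```text
pics/s12.png scale 13.333333333333334
6.275 [0.40660401 0.28957711 0.44870003] [0.00187972 0.74563724 0.66634581 0.00219997] [ 8.04399645  1.86841358 -7.89803174] 0.21690549973803072
```

Request:
step_arm --pt "0 -1 -1 0 -1" --pt "0 -2 -3 0 -1" --pt "0 -3 -4 0 -1" --pt "0 -3 -4 0 -1"

```text
time_s: 6.78
position: [0.4055, 0.2899, 0.4491]
orientation: [0.005, 0.746, 0.666, 0.003]
force: [20.0, 4.5, -30.0]
opening: 0.214
```

View pics/s12.png

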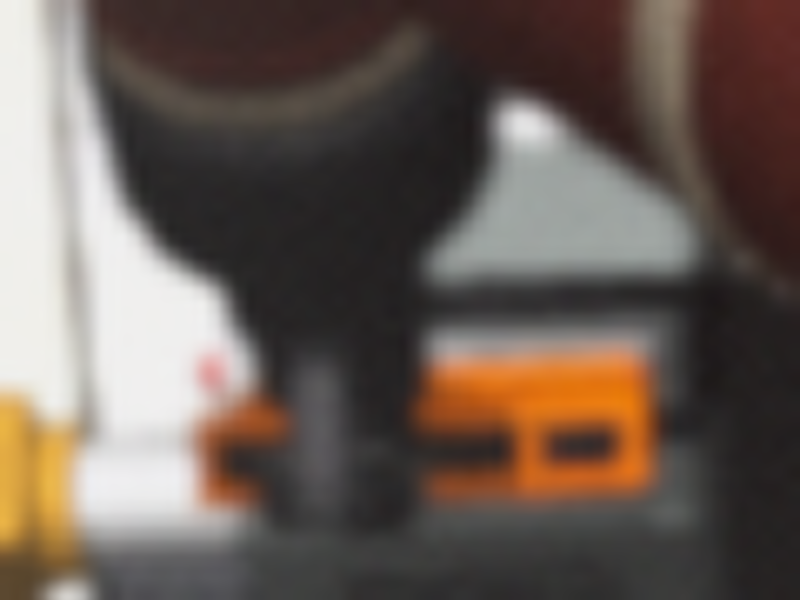

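Request:
step_arm --pt "0 0 0 0 -1" --pt "0 1 2 0 -1" --pt "0 2 3 0 -1" --pt "0 2 4 0 -1" --pt "0 2 4 0 -1"

```text
time_s: 7.4
position: [0.4062, 0.2896, 0.4487]
orientation: [0.003, 0.746, 0.666, 0.003]
force: [10.5, 0.9, -9.1]
opening: 0.221
```

Request:
step_arm --pt "0 1 1 0 -1" --pt "0 1.5 2 0 -1" --pt "0 2 3 0 -1" --pt "0 2 3 0 -1"

```text
time_s: 7.9
position: [0.4081, 0.2893, 0.4462]
orientation: [0.002, 0.746, 0.666, 0.003]
force: [8.8, 0.2, -5.9]
opening: 0.215
```

Request:
step_arm --pt "0 0.5 1 0 -1" --pt "0 1 1.5 0 -1" --pt "0 1 2 0 -1" --pt "0 1 2 0 -1"

```text
time_s: 8.4
position: [0.4086, 0.2891, 0.4455]
orientation: [0.002, 0.746, 0.666, 0.003]
force: [5.7, -0.7, 2.0]
opening: 0.217
```

Request:
step_arm --pt "0 0 0 0 -0.4" --pt "0 0 0 0 -0.2" --pt "0 0 0 0 0.2" --pt "0 0 0 0 0.4" --pt "0 0 -20 0 0.4" --pt "0 0 -50 0 0.4" --pt "0 0 -80 0 0.4" --pt "0 0 -80 0 0.4"

```text
time_s: 9.4
position: [0.407, 0.2895, 0.5253]
orientation: [-0.0, 0.745, 0.667, 0.001]
force: [-0.3, 0.6, -1.0]
opening: 0.699
```

```bash
python3 snap.py side 130 170 250 260
```

```text
pics/s13.png scale 6.666666666666667
9.45 [0.4066676  0.28949928 0.52369193] [-4.84743553e-04  7.45392646e-01  6.66625408e-01 -3.65218913e-04] [ 0.2258244  -0.64625406 -1.02205671] 0.698051446596977
```

View pics/s13.png

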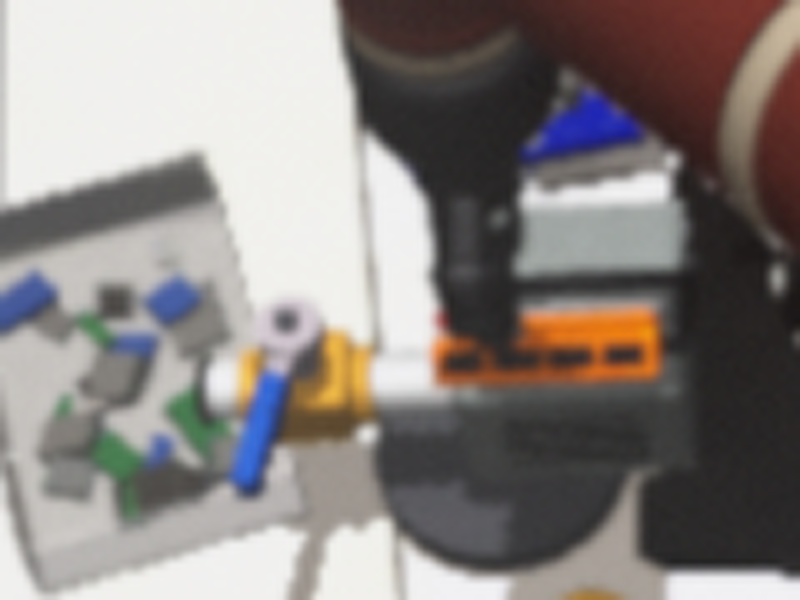

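```bash
python3 - <<'E'
from h import *
for d in (0,.08,.086):print(d,[((proj(SIDE,noz(d,.024,-.01,y))-[130,170])*6.667).round() for y in(.047,-.047)])
E
```

```text
0 [array([457., 362.]), array([670., 353.])]
0.08 [array([434., 384.]), array([660., 373.])]
0.086 [array([432., 385.]), array([660., 375.])]
```

```bash
cat > plan.py <<'E'
from h import *
from station import observe
H=W((0,.085,.14))
def pusher(th,off,r=.060):
    a=q[2]+np.pi-th;u=np.array([np.cos(a),np.sin(a)]);t=np.array([u[1],-u[0]]) # clockwise tangent
    return H[:2]+r*u-off*t
def rel(x,y,z,o=None):
    o=o or observe();return rot(o["orientation"]).inv().apply(np.array([x,y,z])-o["position"])*1000
E
python3 - <<'E'
from plan import *
o=observe();print(o["joint_pos"].round(2),H)
for off in(.034,.018):
    p=pusher(.168,off);print(off,p,rel(*p,.298,o).round(1))
E
```

```text
[-0.96  0.29  0.41  1.66 -0.12  1.22 -0.64] [0.51754369 0.40205116 0.14      ]
0.034 [0.45045701 0.38607064] [100.8  33.  225.7]
0.018 [0.45490483 0.40143999] [116.6  35.8 225.7]
```

Request:
step_arm --pt "0 0 0 0 0" --pt "50 17 0 0.1 -0.5" --pt "100 33 0 0.17 -1" --pt "100 33 40 0.17 -1" --pt "100 33 90 0.17 -1" --pt "100 33 140 0.17 -1" --pt "100 33 180 0.17 -1" --pt "100 33 180 0.17 -1" --newtons 40

```text
time_s: 10.45
position: [0.4496, 0.3845, 0.3394]
orientation: [0.0, 0.799, 0.601, -0.005]
force: [0.7, 0.7, -0.0]
opening: -0.001
```

```bash
python3 snap.py side 130 170 250 260;python3 snap.py top 130 170 250 260; python3 -c "
from plan import *
print(rel(*pusher(.168,.034),.298),rel(*pusher(.168,.018),.298))"
```

```text
pics/s14.png scale 6.666666666666667
10.5 [0.4506753  0.38502277 0.34218976] [ 1.84955997e-04  7.99472583e-01  6.00698283e-01 -2.26417267e-03] [ 0.80552774  0.91434708 -0.51610921] 0.004736069129231731
pics/s15.png scale 6.666666666666667
10.55 [0.45141307 0.38526502 0.34401508] [ 1.17683755e-04  7.99501169e-01  6.00664519e-01 -5.18061016e-05] [0.43076451 0.91631202 1.05716272] -0.0007962110665822688
[ 0.51791742 -1.14834581 46.01482381] [16.51791552 -1.15526208 46.0112355 ]
```

View pics/s14.png

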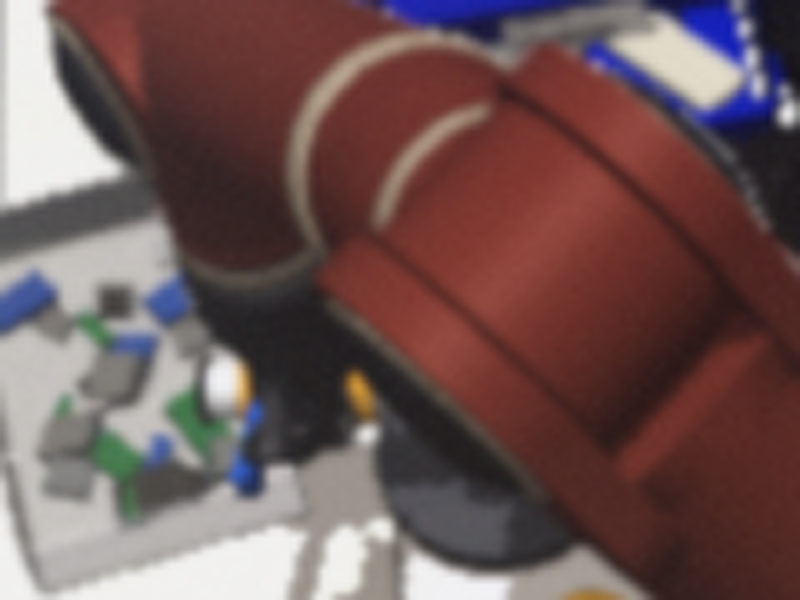

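View pics/s15.png

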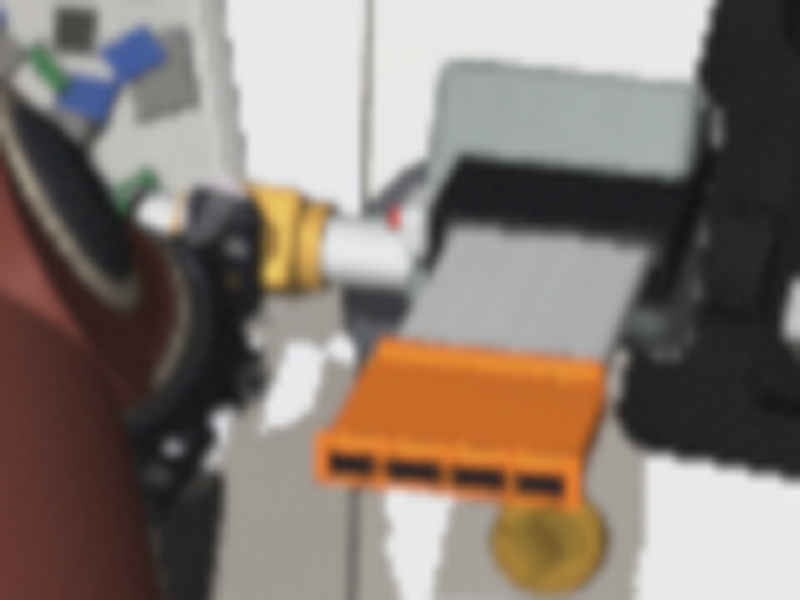

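Request:
step_arm --pt "0 0 20 0 -1" --pt "0 -1 38 0 -1" --pt "0 -1 45 0 -1" --pt "0 -1 45 0 -1" --pt "0 -1 45 0 -1"

```text
time_s: 11.18
position: [0.4506, 0.3857, 0.3]
orientation: [-0.0, 0.799, 0.601, 0.001]
force: [0.3, 0.1, 0.1]
opening: -0.0
```

```bash
python3 -c "
from plan import *
o=observe();print(o['position'],o['force'])
for th in np.linspace(.168,1.6,9): print(round(th,2),rel(*pusher(th,.018),.297,o).round(1),round(th-.168,2))"
```

```text
[0.45062578 0.38565005 0.29998085] [0.29904074 0.14928281 0.10361358]
0.17 [16.4 -0.3  3. ] 0.0
0.35 [27.3 -2.5  3. ] 0.18
0.53 [38.5 -2.8  3.1] 0.36
0.7 [49.6 -1.1  3.1] 0.54
0.88 [60.2  2.6  3.1] 0.72
1.06 [69.9  8.1  3.1] 0.9
1.24 [78.5 15.3  3.2] 1.07
1.42 [85.7 23.8  3.2] 1.25
1.6 [91.3 33.6  3.2] 1.43
```

Request:
step_arm --pt "8 0 2 0 -1" --pt "16 0 2 0 -1" --pt "22 -1 2 0.09 -1" --pt "27 -2 2 0.18 -1" --pt "33 -3 2 0.27 -1" --pt "38 -3 2 0.36 -1" --pt "44 -2 2 0.45 -1" --pt "50 -1 2 0.54 -1" --pt "55 1 2 0.63 -1" --pt "60 3 2 0.72 -1"

```text
time_s: 12.42
position: [0.4688, 0.4428, 0.2966]
orientation: [0.0, 0.96, 0.28, -0.002]
force: [-2.9, -1.7, 2.1]
opening: 0.0
```

```bash
python3 snap.py side 110 170 230 260; python3 -c "
from plan import *
o=observe();print(o['position'],o['force'],o['joint_pos'].round(2))
for th in np.linspace(.88,1.65,8): print(round(th,2),rel(*pusher(th,.018),.297,o).round(1),round(th-.88,2))"
```

```text
pics/s16.png scale 6.666666666666667
12.475 [0.46912887 0.44342144 0.29648834] [ 1.10382624e-04  9.60214312e-01  2.79261537e-01 -1.20716340e-03] [-1.31773029 -1.24646124  2.06166934] -0.0021676237378318274
[0.46912887 0.44342144 0.29648834] [-1.31773029 -1.24646124  2.06166934] [-1.1   0.78  0.55  1.57 -0.48  0.93 -1.39]
0.88 [ 0.   1.1 -0.5] 0.0
0.99 [ 6.7 -0.6 -0.5] 0.11
1.1 [13.5 -1.5 -0.5] 0.22
1.21 [20.4 -1.7 -0.6] 0.33
1.32 [27.3 -1.2 -0.6] 0.44
1.43 [34.   0.1 -0.6] 0.55
1.54 [40.6  2.2 -0.6] 0.66
1.65 [46.9  5.  -0.6] 0.77
```

View pics/s16.png

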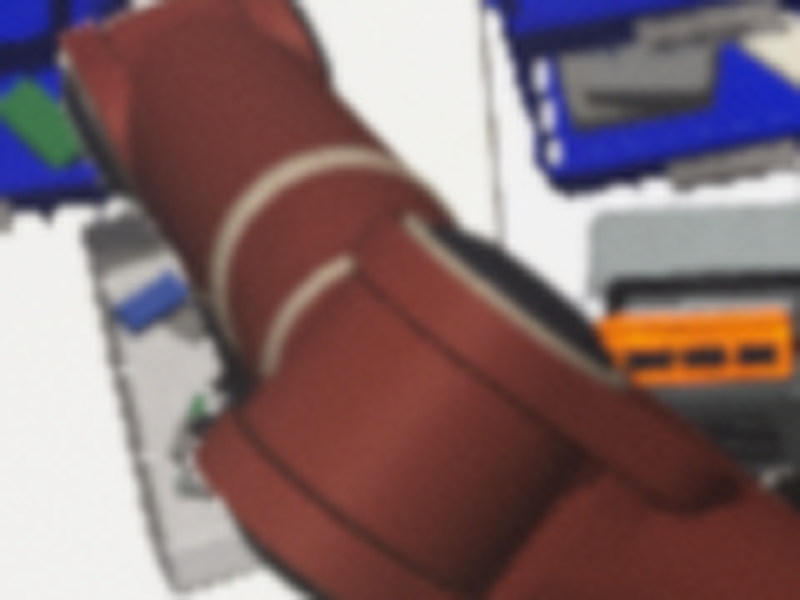

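Request:
step_arm --pt "7 0 0 0.11 -1" --pt "13 -1 0 0.22 -1" --pt "20 -1 0 0.33 -1" --pt "27 -1 0 0.44 -1" --pt "34 0 0 0.55 -1" --pt "39 1 0 0.64 -1" --pt "42 2 0 0.68 -1" --pt "42 2 0 0.68 -1"

```text
time_s: 13.48
position: [0.5055, 0.4646, 0.2963]
orientation: [-0.001, 0.999, -0.054, -0.001]
force: [-3.0, 2.3, -0.1]
opening: -0.005
```

```bash
python3 snap.py side 110 170 230 260;python3 snap.py top 110 150 230 240
```

```text
pics/s17.png scale 6.666666666666667
13.525 [0.50544065 0.46447467 0.29632133] [-8.62293551e-04  9.98533840e-01 -5.41193000e-02 -7.26276000e-04] [-3.12434088  3.1232296  -0.17717113] -8.822227024666856e-05
pics/s18.png scale 6.666666666666667
13.575 [0.50544467 0.4643042  0.29634562] [-7.49927973e-04  9.98523642e-01 -5.43080556e-02 -7.80938221e-04] [-3.16498757  2.44942478  0.08608974] 0.0030749041274864813
```

Request:
step_arm --pt "2 0 0 0 -1" --pt "4 1 0 0.03 -1" --pt "6 1 0 0.05 -1" --pt "6 1 0 0.05 -1"

```text
time_s: 14.08
position: [0.5094, 0.4637, 0.2965]
orientation: [-0.001, 0.997, -0.079, -0.004]
force: [-8.6, 4.5, 3.2]
opening: -0.001
```

View pics/s18.png

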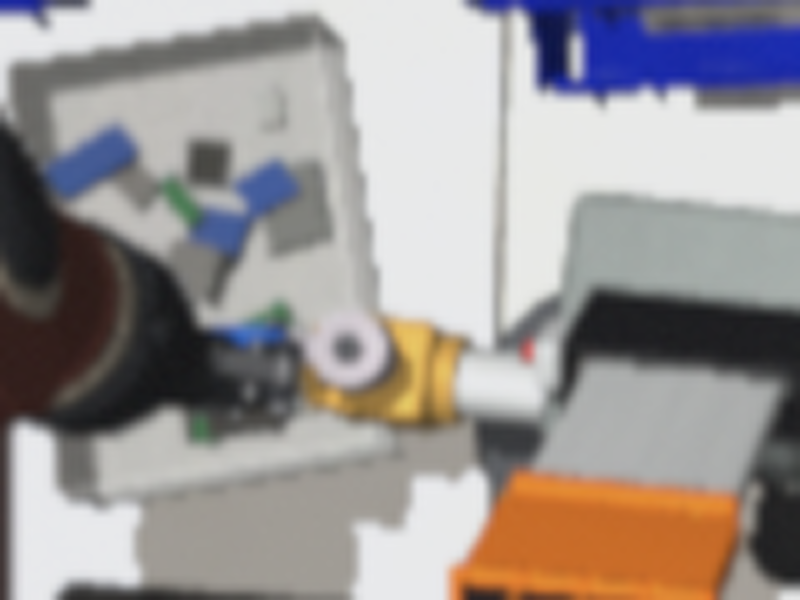

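Request:
step_arm --pt "2 0 0 0 -1" --pt "4 0 0 0 -1" --pt "4 0 0 0 -1"

```text
time_s: 14.45
position: [0.511, 0.4637, 0.2964]
orientation: [-0.001, 0.997, -0.078, -0.009]
force: [-16.0, 3.5, 8.1]
opening: -0.001
```

Force rises without travel: at the stop. Backing off and lifting away.

Request:
step_arm --pt "-6 0 0 0 -1" --pt "-20 0 0 0 -1" --pt "-25 0 -30 0 -1" --pt "-25 0 -80 0 -1" --pt "-25 0 -130 0 -1" --pt "-75 0 -150 0 -1" --pt "-130 0 -150 0 -1" --pt "-180 0 -150 0 -1" --pt "-200 0 -150 0 -1" --pt "-200 0 -150 0 -1"

```text
time_s: 15.7
position: [0.318, 0.4927, 0.4469]
orientation: [0.0, 0.997, -0.08, 0.001]
force: [1.3, -0.8, 0.9]
opening: 0.002
```

```bash
python3 snap.py side 110 170 250 275;python3 snap.py top 110 150 250 255
```

```text
pics/s19.png scale 5.714285714285714
15.75 [0.31944342 0.49205715 0.44707854] [ 1.45265952e-04  9.96700786e-01 -8.11524859e-02  1.33994017e-03] [ 0.47554963 -0.69620396  0.60995426] 0.0022639609511180027
pics/s20.png scale 5.714285714285714
15.8 [0.32024875 0.49173493 0.44713571] [ 1.49827589e-04  9.96637406e-01 -8.19243886e-02  1.50088087e-03] [0.0459501  0.05857396 0.79096305] 0.0030238675880391083
```

View pics/s19.png

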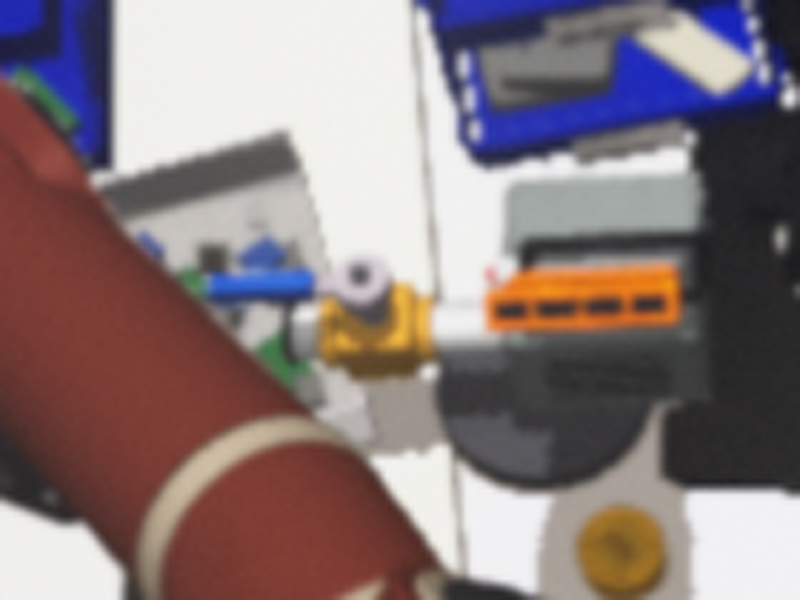

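View pics/s20.png

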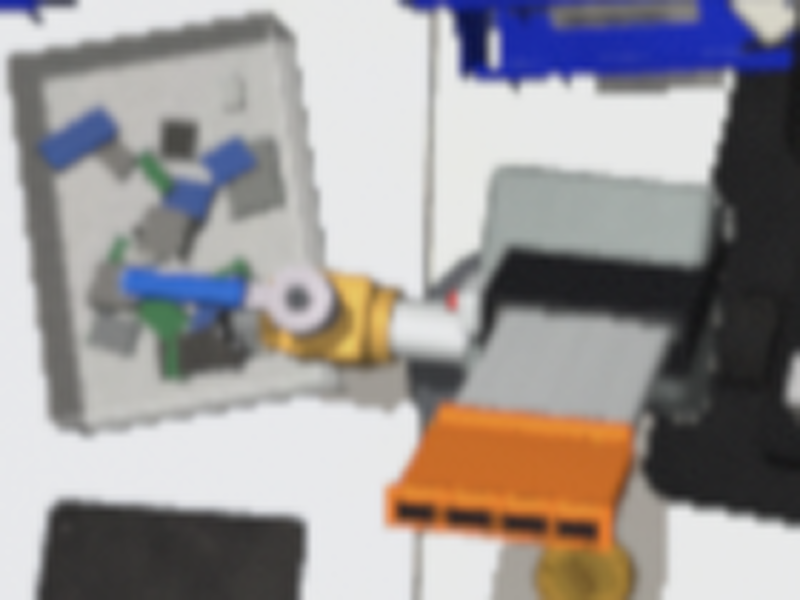

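```bash
python3 - <<'E'
from h import *
s=5.714
for cam,x0,y0,h,e in((TOP,110,150,(298,298),(124,281)),(SIDE,110,170,(361,276),(209,288))):
    a=onz(cam,x0+h[0]/s,y0+h[1]/s,.15);b=onz(cam,x0+e[0]/s,y0+e[1]/s,.15);d=b-a
    print(a,b,"theta",q[2]+np.pi-np.arctan2(d[1],d[0]))
for d in(.08,.0865,.09):print(d,[((proj(TOP,noz(d,.024,-.01,y))-[110,150])*s).round() for y in(.047,-.047)],[((proj(SIDE,noz(d,.024,-.01,y))-[110,170])*s).round() for y in(.047,-.047)])
E
```

```text
[0.51663325 0.40135381 0.15      ] [0.52509211 0.48316053 0.15      ] theta 1.5601307357253926
[0.51499713 0.4016345  0.15      ] [0.52122172 0.48452137 0.15      ] theta 1.5320530529158614
0.08 [array([387., 521.]), array([614., 545.])] [array([486., 329.]), array([680., 320.])]
0.0865 [array([382., 529.]), array([611., 554.])] [array([485., 330.]), array([680., 321.])]
0.09 [array([380., 533.]), array([609., 558.])] [array([484., 331.]), array([679., 322.])]
```

```bash
python3 -c "
from station import finish_job,observe
print(finish_job(),observe()['time_s'])"
```

```text
the job is handed in; nothing more can be done
the job is handed in; nothing more can be done
```

I pulled the nozzle out to its stop and let it go. It stayed out on its catch, and I then pushed the valve handle to its open stop. I handed the job in at about 15.8 s of the 48 s, and no verdict was reported.

- **Grip:** the moves cannot tilt the tool, so I could not grip in line with the sleeve as asked. I held the nozzle's lip with the tool vertical and moved it along the 35° line. The grip was shallow, close to the fingertips, but it held.
- **Nozzle:** the wrist force rose to about 36 N at the stop. On backing off about 5 mm, the pull dropped away before I opened the fingers, which fits the catch taking over. After release the lip stood at about 0.083 m in the top view and about 0.086 m in the side view, each good to a few mm. The top reading is just under the 0.084 m limit. I took the nozzle to be held, because the spring would have drawn it back in otherwise.
- **Handle:** it started at about 0.17 rad. I pushed it with closed fingers until the force rose to about 16 N with little further travel. Afterwards it measured 1.56 rad in the top view and 1.53 rad in the side view, against the 1.48 rad needed.
- **Bystanders:** I saw no contact with any of them. The flux tin and phone cover look undisturbed in the last pictures. I did not measure their positions again, and the other four were outside the final close-ups.
- **Arm:** it ended clear of everything, with the wrist force near zero.

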